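Shut the pin box and peel off the top tray

ROBOT

A 7-joint arm with a two-finger parallel gripper is mounted at the origin on a cart in front of the work surface, level with it; the furniture and walls round the work are solid. World frame = base frame: x ahead of the robot, y to its left, z up, the work surface at z = 0. Lengths are in m, angles in rad, forces in N, time in s.
With the tool pointing down it reaches from about 0.35 to 0.9 m from the base axis. Payload 8.1 kg.
Tool frame: the origin (TCP) lies between the finger pads; the fingertips stand 17 mm ahead of it and the grasp point (between the pads) lies 2 mm behind it; z points along the fingers, y is the line along which they close (so a half turn about z gives the same grasp; the last joint's range is limited). The gripper opens to 85 mm and grips with 20 to 120 N. Pads are 22 mm wide; open, the fingers measure 114 mm over their backs; the gripper's body (76 mm by 85 mm) begins 54 mm behind the grasp point. The pads swing forward as they close: fully open they stand 13 mm farther back than shut.
Start: joints at [-1.385, 0.434, 0.025, 1.573, -0.012, 1.134, -0.075], TCP at [0.178, 0.599, 0.214] pointing down, gripper open.
Joint ranges: [-2.62, 2.62], [-0.44, 2.09], [-1.27, 1.32], [0.08, 2.57], [-1.32, 4.46], [0.12, 2], [-2.74, 2.74]. Speed limits (rad/s): [2.22, 2.22, 3.01, 3.01, 3.14, 3.14, 3.14].

INTERFACE

Orientations are given as a unit quaternion [x, y, z, w].
In Python, from station import robot gives the robot as it stands.
- The arm moves only by the shell command python3 -m handwheel 'ROWS'. ROWS is text: rows parted by semicolons, each of 7 numbers parted by spaces: the shift along the tool's x, y, z in m, then the turn, a rotation vector about the tool's x, y, z in degrees, then the closure, from 0 (fully open) to 1 (shut). In form: tx ty tz ax ay az hand; .... A call has 1 to 12 rows; each row is the pose to reach, as a shift and turn from the pose commanded when the call began, along the tool's axes at that moment; what a row does not reach only later rows make up. A row lasts 1/12 s, in which the tool goes at most 41.7 mm and 7.16 degrees, less where a joint would pass 70% of its speed; a pose out of reach is approached as far as the arm can. A call with a gripper value outside its range is refused whole. The fingers move at their own pace and stop on an object; the grip force is fixed at half the most. Time passes only in rows, so rows that repeat a pose let the fingers close. It gives the time, the measured TCP pose, the force, the opening and the grip force at its end, in the units of the state.
- robot.observe(): the state, without advancing time (a new reading comes with each control period).
- robot.get_image(name): name is "scene" or "top"; returns the picture (480x640x3 uint8, blue, green, red); there is no depth.
- robot.camera_params(name): a dict with "K" (3x3 intrinsics, pixels), "distortion" ([k1, k2, p1, p2, k3] as OpenCV has them; the pictures are not rectified), "origin" and "attitude" of the camera in the world. Camera axes: x right, y down, z forward; pixel columns grow to the right and rows downward; lengths in m; the calibration is good to about 2 mm. A picture is of the moment at which its call begins. camera_params takes no time and is no camera call.
- robot.finish_job(): hands the job in; it is judged then, once.
Trained networks look in the newest picture that a camera, given by its name, has taken for a name from the list of things; names that differ only in an ending like _2 or _b are one class to them, and where a whole thing is asked for, a point or a joint stands for the part that bears it (a point fixed in the world has none). Each returns a list of dicts, best first, with "confidence" (0 to 1); they miss things now and then, are a little off and sometimes report something else, mostly with a low value. They report only what shows in the picture. A call takes as long as a camera call.
- robot.trace(camera, thing): "region" (480x640 bool, what is visible of it) and "uv" ([column, row] in pixels, amid what is visible of it).
The state is a dict: "t": time; "joints": joint angles; "joint_velocities": joint speeds; "joint_efforts": joint torques, N m; "tool_pos": TCP position; "ee_rot": TCP orientation; "wrist_force": force on the tool from outside, world axes, zero at the start; "ft_torque": the same for the moment, N m; "gripper_width": opening from 0.0 (shut) to 1.0 (fully open); "grip_force": force on a finger pad.
Only numpy, scipy, OpenCV 4.12 (cv2) and the standard library are available. Lean on these libraries where they do the work, as an engineer would, in place of code of your own. Each camera call takes 0.05 s, during which the arm holds its last target. There are 200 camera calls.

TASK

First lower the open lid of the small steel pin box until it is fully shut, without slamming it. Then take the top tray of the clinging stack by its upright grip tab and peel it off: raise the tab corner well up while the opposite corner still rests on the stack, then lift the tray free, leaving the trays below and the other things where they are. Finish while still holding the tray in the gripper, level, over the middle of the shut box and about a hand's breadth above it; do not put it down.

Things in the scene. Friction and masses are not known exactly. Their poses are not given: they have to be found in the camera images.
- tab (a point): centre of the top tray's upright grip tab: a firm fin 26 mm long (along the tray's diagonal), 10 mm thick, 32 mm high above the rim; this point is 16 mm above the rim. It is gripped across its thickness, that is across the diagonal, and can carry the 0.12 kg tray alone. Axes as the tray's own. Only the top tray has a tab, 15 mm inside one corner
- tray_center (a point): middle of the top tray, half-way up: grey formed shell, rim 160 mm (x) by 120 mm (y), 17 mm high, z up. From here the tab centre is at (68, 51, 24.5) mm, the opposite rim corner at (-80, -60, 8.5) mm. It nests 9 mm above the next tray and clings to it: four small sprung pads of that tray grip its long edges, about 1 N each; an edge is free once it has risen 4 mm
- far_corner (a point): the top tray's rim corner opposite the tab, upper face of the rim; axes as the tray's own
- seat (a point): where tray_center lies while the top tray is nested; fixed to the trays below (a loose stack of four, 0.6 kg in all, 44 mm high, standing on the bench). Axes as of the lower trays: x along the 160 mm side, z up
- seat_far (a point): where far_corner lies while the top tray is nested; fixed to the trays below
- box_lid (a joint): hinge of the pin box's lid, rad: 0 shut flat, about 0.8 to 1.25 open at the start. The hinge is stiff: the lid stays where it is left and needs 1 to 2 N at its free edge to move down
- lid_hinge (a point): middle of the lid's hinge line, at the lid's underside, 50 mm above the bench. Axes turn with the lid: y along the hinge, x along the lid away from its free edge, z out of its outer face. With the lid shut, x points from the box's front to its hinge side
- lid_edge (a point): middle of the lid's free edge, on the outer face, 120 mm from the hinge line; the lid is 150 mm wide and 4 mm thick, with a flat lip 50 mm wide that stands 11 mm out beyond this edge. Axes as of lid_hinge
- lid_middle (a point): middle of the lid's outer face; 54 mm above the bench with the lid shut. The grey box below it is 120 mm (hinge to front) by 150 mm by 50 mm high, fixed to the bench
- punch_block: a bystander: ground steel block 32x50x43 mm, origin under its middle; leave alone
- tally_counter: a bystander: round hand counter 45x52x33 mm, origin under its middle; leave alone
- calipers: a bystander: calipers lying flat, 72x200x17 mm, long along y, origin under the middle; leave alone
- screwdriver: a bystander: screwdriver lying flat, 166 mm long along y, 19 mm thick, origin under the middle; leave alone

How it is judged:
On the way, in this order (a step that is already met when the one before it is completed fails the run):
1. the lid of the pin box is fully shut (value of joint box_lid below 0.04 rad), for 0.2 s.
2. the tab corner of the top tray is at least 20 mm up from its nested place while the opposite corner still rests on the stack (within 6 mm) (z of tab in the frame of seat above 0.0445 m and z of far_corner in the frame of seat_far below 0.006 m and distance between far_corner and seat_far below 0.03 m), for 0.1 s.
At the end, for the whole second after the job is handed in: the lid is shut (within 0.04 rad); the fingers hold the top tray still (under 0.03 m/s) and level within 0.2 rad, its middle within 40 mm horizontally of the lid's middle and 50 to 200 mm above the shut lid; the lower trays stand level within 20 mm of where they stood (value of joint box_lid below 0.04 rad and contact force between top_tray and the fingers above 1 N and horizontal distance between tray_center and lid_middle below 0.04 m and height (world z) of tray_center between 0.104 and 0.254 m and angle between tray_center's own z axis and vertical below 0.2 rad and linear speed of top_tray below 0.03 m/s and distance of seat from where it was at the start of the episode below 0.02 m and angle between seat's own z axis and vertical below 0.05 rad); the arm keeps its last pose, push and grip.
It fails at once if the lid is slammed (closing faster than 3 rad/s) (velocity of joint box_lid below -3 rad/s).
It fails at once if the lower trays are lifted or dragged along (distance of seat from where it was at the start of the episode above 0.03 m).
It fails at once if a bystander is shoved away (distance of any of punch_block, tally_counter, calipers, screwdriver from where it was at the start of the episode above 0.03 m).
It also fails if it takes over 61 s, if anything falls off the work surface, if the arm or the gripper's body presses on something with over 40 N, if the wrist force passes 120 N, or if a joint passes its speed limit or range.

## Working session

There is one attempt and no reset: what is moved stays moved. The work goes in short steps, Python scripts to look and compute and a shell command to move; the robot and the scene stay as the last step left them, time stands still between calls to the robot, and variables do not carry over. Pictures are saved under pics/ and viewed, at most 10 in all, crops included, and the job is handed in when it is done.

```bash
mkdir -p pics; ls; python3 - <<'E'
from station import robot
import cv2
for c in("scene","top"):
    cv2.imwrite(f"pics/{c}0.png",robot.get_image(c)); p=robot.camera_params(c); print(c,p)
    for n in ["box_lid","tray_center","tab","seat","punch_block","tally_counter","calipers","screwdriver"]:
        try:
            for r in robot.trace(c,n)[:2]: print(n,r["confidence"],r["uv"],r["region"].sum())
        except Exception as e: print(n,e)
print(robot.observe())
E
```

```text
pics
scene {'K': array([[498.62889669,   0.        , 320.49526735],
       [  0.        , 498.62889669, 237.66744042],
       [  0.        ,   0.        ,   1.        ]]), 'distortion': array([-0.06126987,  0.        ,  0.        ,  0.        ,  0.        ]), 'origin': array([0.40583309, 0.95364685, 0.54195148]), 'attitude': array([-0.07688321,  0.87430906, -0.47791366,  0.03565359])}
box_lid 0.71 [347.2, 186.5] 4342
tray_center 0.8 [305.3, 272.0] 4412
tab 0.56 [305.4, 273.2] 4467
tab 0.31 [349.9, 183.3] 4248
seat 0.72 [303.4, 305.0] 2057
seat 0.61 [351.9, 181.5] 4351
punch_block 0.82 [245.1, 252.6] 498
punch_block 0.51 [418.9, 275.5] 457
tally_counter 0.76 [224.6, 345.4] 874
calipers 0.94 [246.7, 234.3] 848
screwdriver 0.82 [419.5, 274.7] 488
top {'K': array([[437.88321291,   0.        , 321.98830385],
       [  0.        , 437.88321291, 237.83374539],
       [  0.        ,   0.        ,   1.        ]]), 'distortion': array([0.02150765, 0.        , 0.        , 0.        , 0.        ]), 'origin': array([0.42299199, 0.20734995, 0.93437883]), 'attitude': array([ 0.71238439, -0.69874006
[... 461 characters left out ...]
9,  0.02501963,  1.57317879, -0.01158058,
        1.13399596, -0.07510082]), 'joint_velocities': array([ 6.67416754e-04,  1.87917497e-04,  9.91780230e-05, -1.84219508e-03,
        1.07868258e-03,  4.68087229e-04, -4.89340903e-04]), 'joint_efforts': array([-1.18277734e-03, -6.70265579e+01,  1.02382746e+00, -3.16569757e+01,
        1.56644726e-02,  2.47102347e-03, -7.84542607e-06]), 'tool_pos': array([0.17804816, 0.59913481, 0.21385866]), 'ee_rot': array([1.43942527e-01, 9.89586048e-01, 5.22577229e-05, 2.19363032e-05]), 'wrist_force': array([0.13783161, 0.79151712, 0.27228713]), 'ft_torque': array([ 0.01925507, -0.04554773, -0.01092321]), 'grip_force': 0.0, 'gripper_width': 0.9979339118350957}
```

```bash
python3 - <<'E'
import cv2
a=cv2.imread("pics/scene0.png")[120:400,180:480]; cv2.imwrite("pics/s1.png",cv2.resize(a,None,fx=2.1,fy=2.1,interpolation=cv2.INTER_CUBIC))
a=cv2.imread("pics/top0.png")[150:350,190:470]; cv2.imwrite("pics/t1.png",cv2.resize(a,None,fx=2.8,fy=2.8,interpolation=cv2.INTER_CUBIC))
E
```

```text
(no output)
```

View pics/s1.png

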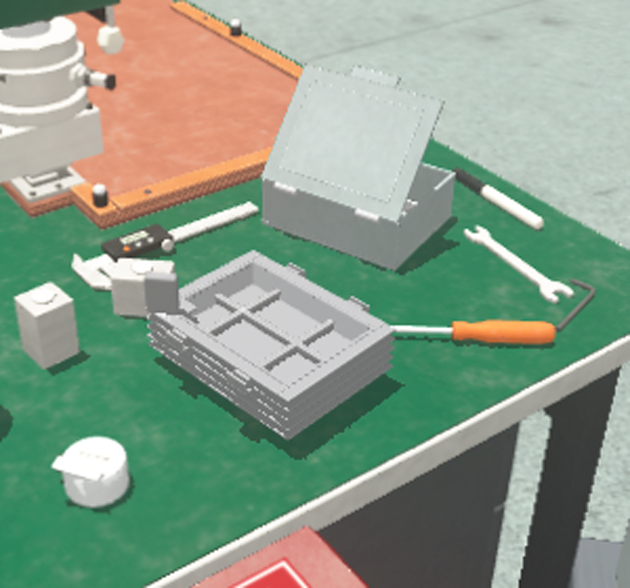

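View pics/t1.png

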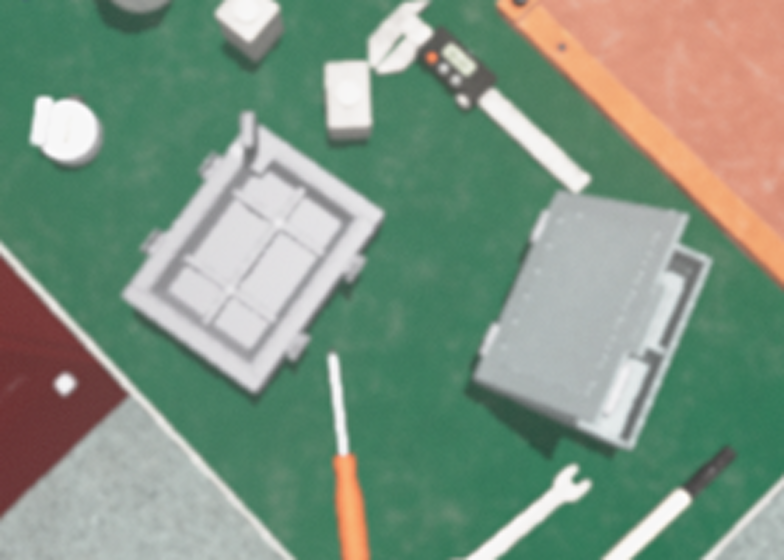

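The top crop shows the tab at about (249,130) in the crop, which is full pixel (279,196), on the tray's upper-left corner. The lid hinge is on the left, facing the trays, and the lid's free edge runs (687,215)–(580,425) in the crop. The scene crop agrees: the lip is at (375,77) in the crop.

```bash
cat > h.py <<'E'
import numpy as np, cv2, json
from scipy.spatial.transform import Rotation as R
from scipy.optimize import least_squares
from station import robot
P={c:robot.camera_params(c) for c in("scene","top")}
def proj(c,X):
    p=P[c]; Rc=R.from_quat(p["attitude"]).as_matrix().T
    return cv2.projectPoints(np.asarray(X,float).reshape(-1,3),cv2.Rodrigues(Rc)[0],-Rc@p["origin"],p["K"],p["distortion"])[0][:,0]
crop={"scene":((180,120),2.1),"top":((190,150),2.8)}
def full(c,uv): o,s=crop[c]; return (np.array(uv,float)+.5)/s-.5+o
def Rz(a): return R.from_euler('z',a).as_matrix()
def tray(q,pts): return np.array(pts)@Rz(q[2]).T+[q[0],q[1],q[3]]   # q: x,y,yaw,z of rim
def box(q,pts): return np.array(pts)@Rz(q[2]).T+[q[0],q[1],.05]      # hinge frame shut
def lid(q,pts): return box(q,np.array(pts)@R.from_euler('y',q[3]).as_matrix().T)
E
cat > fit.py <<'E'
from h import *
T=dict(A=(80,60,0),B=(80,-60,0),C=(-80,-60,0),D=(-80,60,0))
tm=[("top","B",(383,213)),("top","C",(257,395)),("top","D",(123,296)),("scene","B",(257,252)),("scene","C",(393,325)),("scene","D",(288,405)),("scene","A",(150,318))]
bm=[("top",box,(-120,1,0),(0,0)),]
def res(q): return np.concatenate([proj(c,tray(q,[np.array(T[k])/1e3]))[0]-full(c,uv) for c,k,uv in tm])
best=min((least_squares(res,[.45,.25,a,.05],loss='soft_l1') for a in np.arange(0,6.3,.8)),key=lambda r:r.cost)
q=best.x; print("tray",q,np.round(res(q).reshape(-1,2),1).tolist())
L=[("top",lid,(-120,75,4),0),]
# corners: name, top crop, scene crop
# sides: s=+1/-1 ; top-image lower side (475,380) <-> scene right (395,213)
def bm(s):
    return [("top",lid,(0,s*75,4),(555,193)),("top",lid,(0,-s*75,4),(475,382)),("top",lid,(-120,s*75,4),(687,213)),("top",lid,(-120,-s*75,4),(580,427)),
     ("top",box,(-120,s*75,0),(711,260)),("top",box,(-120,-s*75,0),(632,447)),
     ("scene",lid,(-120,s*75,4),(308,68)),("scene",lid,(-120,-s*75,4),(443,102)),("scene",lid,(0,s*75,4),(266,178)),("scene",lid,(0,-s*75,4),(394,214)),("scene",box,(-120,-s*75,0),(453,180))]
bb=None
for s in(1,-1):
    f=lambda q:np.concatenate([proj(c,F(q,[np.array(x)/1e3]))[0]-full(c,uv) for c,F,x,uv in bm(s)])
    for a in np.arange(0,6.3,.8):
        r=least_squares(f,[.4,.0,a,1.],loss='soft_l1')
        if bb is None or r.cost<bb[0]: bb=(r.cost,r.x,np.round(f(r.x).reshape(-1,2),1).tolist(),s)
print("box",*bb[1:]); b=bb[1]
cen=tray(q,[[0,0,-.0085]])[0]; tab=tray(q,[[.068,.051,.016]])[0]
print("center",cen,"tab",tab,"tab proj",proj("top",tab),proj("scene",tab))
print("lid edge",lid(b,[[-.12,0,.004]])[0],"lip",lid(b,[[-.131,0,.004]])[0],"shut middle",box(b,[[-.06,0,.004]])[0],"hinge",box(b,[[0,0,0]])[0])
json.dump(dict(q=q.tolist(),b=b.tolist()),open("fit.json","w"))
# bystanders on bench
for n,uv in dict(punch=(312.6,183.7),tally=(214,197),cal=(349.7,176.1),screw=(315.7,331.1)).items():
    print(n,least_squares(lambda p:proj("top",[p[0],p[1],.02])[0]-uv,[.4,.2]).x)
E
python3 fit.py
```

```text
tray [0.53140555 0.3040288  5.68252318 0.04793662] [[0.8, 0.3], [-0.3, -0.7], [-0.0, 0.1], [-1.1, 0.2], [2.2, 3.3], [0.8, -0.1], [-1.8, -3.6]]
box [0.51302945 0.11294988 1.1611371  0.85504398] [[0.1, -1.3], [-1.2, -1.6], [-0.3, 0.4], [5.2, -0.3], [0.2, -0.2], [-0.7, 1.2], [-0.9, -2.0], [1.1, -0.5], [-2.6, -0.1], [1.7, 4.5], [1.9, -3.9]] -1
center [0.53140555 0.3040288  0.03943662] tab [0.61632757 0.307669   0.06393662] tab proj [[279.36270184 198.23026539]] [[257.61709204 260.48054248]]
lid edge [0.48286889 0.04349169 0.14317671] lip [0.47999397 0.03687089 0.15147731] shut middle [0.48913165 0.05791448 0.054     ] hinge [0.51302945 0.11294988 0.05      ]
punch [0.65907203 0.2425523 ]
tally [0.62622184 0.45241681]
cal [0.6771081  0.16340686]
screw [0.34981451 0.22911799]
```

```bash
cat > ov.py <<'E'
from h import *
import sys
d=json.load(open("fit.json")); q,b=d["q"],d["b"]
def tabbox(q): return tray(q,[Rz(np.arctan2(60,80))@[x,y,0]+np.array([.068,.051,z]) for z in(0,.032) for x,y in((.013,.005),(-.013,.005),(-.013,-.005),(.013,-.005))])
def draw(tag,out,crops):
    ims=[]
    for c,(x0,y0,x1,y1),s in crops:
        im=cv2.resize(cv2.imread(f"pics/{c}{tag}.png")[y0:y1,x0:x1],None,fx=s,fy=s,interpolation=cv2.INTER_CUBIC)
        def pl(X,col): cv2.polylines(im,[np.int32(np.round((proj(c,X)-[x0,y0]+.5)*s*8))],True,col,1,cv2.LINE_AA,3)
        pl(tray(q,[[.08,.06,0],[.08,-.06,0],[-.08,-.06,0],[-.08,.06,0]]),(0,0,255)); t=tabbox(q); pl(t[:4],(0,255,255)); pl(t[4:],(0,255,255))
        pl(lid(b,[[0,.075,.004],[0,-.075,.004],[-.12,-.075,.004],[-.12,.075,.004]]),(255,0,0)); pl(box(b,[[0,.075,0],[0,-.075,0],[-.12,-.075,0],[-.12,.075,0]]),(0,255,0))
        ims.append(im)
    w=max(i.shape[1] for i in ims); cv2.imwrite(out,np.vstack([cv2.copyMakeBorder(i,0,0,0,w-i.shape[1],0) for i in ims]))
if __name__=="__main__": draw("0","pics/ov.png",[("scene",(240,140,410,335),3.0 if 0 else 1.75),("top",(225,185,455,320),1.9)] if 0 else [("scene",(235,140,405,335),1.5),("top",(225,185,455,320),2.2)])
E
python3 - <<'E'
import sys; sys.path.insert(0,'.')
from ov import *
# side by side for more scale
draw("0","pics/a.png",[("scene",(240,145,405,335),3.1)]); draw("0","pics/b.png",[("top",(230,185,450,320),3.5)])
E
```

```text
(no output)
```

View pics/a.png

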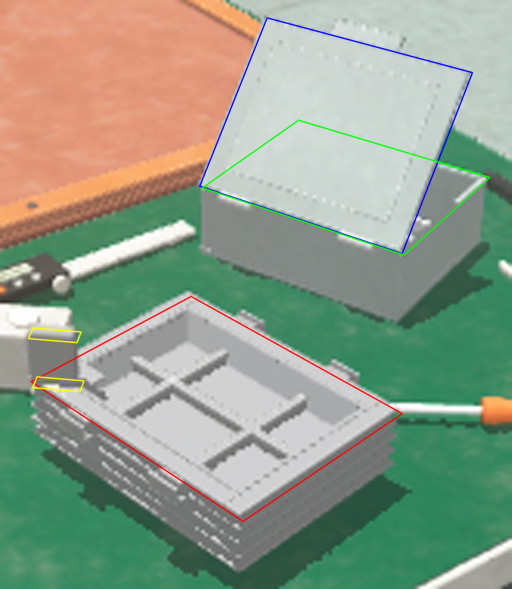

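View pics/b.png

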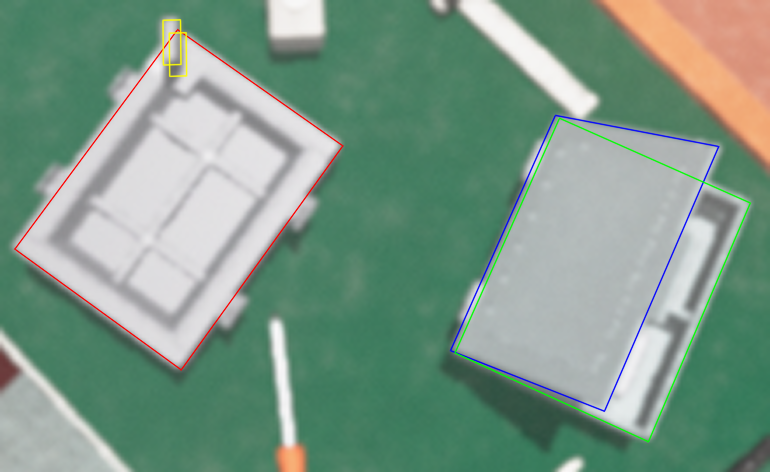

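The overlays fit the tray, tab and lid outlines to within about 2 px: red is the rim, yellow the tab, blue the lid. Next I'll work out the lid push.

```bash
cat >> h.py <<'E'
def delta(p,rot=None):  # world TCP pose -> row in tool axes from the current pose
    o=robot.observe(); r0=R.from_quat(o["ee_rot"]); 
    t=r0.inv().apply(np.array(p)-o["tool_pos"]); a=(r0.inv()*rot).as_rotvec(degrees=True) if rot is not None else np.zeros(3)
    print("p",np.round(p,4),"row",np.round(t,4),np.round(a,1))
def arc(b,r,th,clear=0): # TCP with shut fingertips on the outer face at radius r
    X=lid([b[0],b[1],b[2],th],[[-r,0,.004]])[0]; return X+[0,0,.017+clear]
E
python3 - <<'E'
from h import *
b=json.load(open("fit.json"))["b"]; q0=json.load(open("fit.json"))["q"]
delta(arc(b,.108,.855,.035))
for th in(.855,.7,.55,.4,.25,.1,0,-.02): delta(arc(b,.108,th))
# z test for the tray
import re
src=open("fit.py").read().split("L=[")[0]; exec(src.replace('print("tray"','print("free"'))
for z in(.044,.048,.053):
    r=least_squares(lambda p:res([*p,z]),q[:3],loss='soft_l1'); print(z,r.cost,r.x, proj("top",tray([*r.x,z],[[.068,.051,.032]])),proj("scene",tray([*r.x,z],[[.068,.051,.032]])))
E
```

```text
p [0.486  0.0507 0.1861] row [-0.4514 -0.438   0.0277] [0. 0. 0.]
p [0.486  0.0507 0.1511] row [-0.4514 -0.438   0.0627] [0. 0. 0.]
p [0.4812 0.0395 0.1396] row [-0.45   -0.4501  0.0742] [0. 0. 0.]
p [0.4772 0.0304 0.1269] row [-0.4488 -0.4599  0.087 ] [0. 0. 0.]
p [0.474  0.0231 0.1127] row [-0.4478 -0.4678  0.1011] [0. 0. 0.]
p [0.4717 0.0179 0.0976] row [-0.4471 -0.4735  0.1162] [0. 0. 0.]
p [0.4704 0.0147 0.0818] row [-0.4467 -0.4769  0.1321] [0. 0. 0.]
p [0.47   0.0139 0.071 ] row [-0.4466 -0.4778  0.1428] [0. 0. 0.]
p [0.47   0.0138 0.0688] row [-0.4466 -0.4779  0.145 ] [0. 0. 0.]
free [0.53140555 0.3040288  5.68252318 0.04793662] [[0.8, 0.3], [-0.3, -0.7], [-0.0, 0.1], [-1.1, 0.2], [2.2, 3.3], [0.8, -0.1], [-1.8, -3.6]]
0.044 11.298448928411949 [0.53173484 0.3031249  5.67973011] [[279.28716224 196.75144836]] [[257.18432525 254.06532144]]
0.048 9.13514698226469 [0.53139819 0.30405177 5.68258669] [[278.47893223 196.46407911]] [[257.05232048 252.47336482]]
0.053 12.74778530238354 [0.53088031 0.30518423 5.68371692] [[277.57425859 196.14699421]] [[256.97786097 250.3922448 ]]
```

```bash
python3 -m handwheel '-0.225 -0.22 0 0 0 0 1; -0.225 -0.22 0 0 0 0 1; -0.225 -0.22 0 0 0 0 1; -0.225 -0.22 0 0 0 0 1; -0.225 -0.22 0 0 0 0 1; -0.225 -0.22 0 0 0 0 1; -0.225 -0.22 0 0 0 0 1; -0.225 -0.22 0 0 0 0 1; -0.45 -0.436 0.01 0 0 0 1; -0.45 -0.436 0.01 0 0 0 1; -0.45 -0.436 0.01 0 0 0 1; -0.45 -0.436 0.01 0 0 0 1'
```

```text
t: 1.9
tool_pos: [0.414, 0.1776, 0.2088]
ee_rot: [0.144, 0.99, 0.0, 0.0]
wrist_force: [0.7, 0.6, 0.1]
gripper_width: -0.001
grip_force: 0.0
```

```bash
python3 -m handwheel '-0.106 -0.101 0.018 0 0 0 1; -0.106 -0.101 0.018 0 0 0 1; -0.106 -0.101 0.018 0 0 0 1; -0.106 -0.101 0.018 0 0 0 1; -0.106 -0.101 0.018 0 0 0 1; -0.106 -0.101 0.018 0 0 0 1'; python3 - <<'E'
from h import *
b=json.load(open("fit.json"))["b"]
for th in(.9,.8,.7,.6,.5,.4,.3,.2,.1,0,-.02): delta(arc(b,.108,th))
E
```

```text
t: 2.4
tool_pos: [0.4865, 0.0509, 0.1904]
ee_rot: [0.146, 0.989, -0.0, -0.0]
wrist_force: [0.3, 0.1, 0.1]
gripper_width: -0.002
grip_force: 0.0
p [0.4875 0.0542 0.1541] row [0.     0.0035 0.0363] [0. 0. 0.]
p [0.4842 0.0466 0.1473] row [ 0.001  -0.0048  0.0431] [0. 0. 0.]
p [0.4812 0.0395 0.1396] row [ 0.0019 -0.0124  0.0507] [0. 0. 0.]
p [0.4784 0.0333 0.1313] row [ 0.0027 -0.0192  0.0591] [0. 0. 0.]
p [0.476  0.0278 0.1223] row [ 0.0034 -0.0252  0.0681] [0. 0. 0.]
p [0.474  0.0231 0.1127] row [ 0.004  -0.0302  0.0776] [0. 0. 0.]
p [0.4724 0.0194 0.1027] row [ 0.0045 -0.0342  0.0876] [0. 0. 0.]
p [0.4712 0.0166 0.0924] row [ 0.0048 -0.0373  0.098 ] [0. 0. 0.]
p [0.4704 0.0147 0.0818] row [ 0.0051 -0.0393  0.1086] [0. 0. 0.]
p [0.47   0.0139 0.071 ] row [ 0.0052 -0.0402  0.1194] [0. 0. 0.]
p [0.47   0.0138 0.0688] row [ 0.0052 -0.0402  0.1215] [0. 0. 0.]
```

```bash
python3 -m handwheel '0 0 0.025 0 0 0 1; 0 0 0.035 0 0 0 1; 0.001 -0.003 0.042 0 0 0 1; 0.001 -0.007 0.046 0 0 0 1; 0.002 -0.012 0.051 0 0 0 1; 0.002 -0.016 0.055 0 0 0 1; 0.003 -0.019 0.059 0 0 0 1; 0.003 -0.022 0.063 0 0 0 1; 0.003 -0.025 0.068 0 0 0 1; 0.004 -0.028 0.073 0 0 0 1; 0.004 -0.030 0.078 0 0 0 1; 0.004 -0.032 0.083 0 0 0 1'
```

```text
t: 3.4
tool_pos: [0.4734, 0.0227, 0.1073]
ee_rot: [0.144, 0.99, 0.0, 0.0]
wrist_force: [-0.5, 0.6, 0.9]
gripper_width: -0.001
grip_force: 0.3
```

```bash
python3 -m handwheel '0 -0.002 0.005 0 0 0 1; 0 -0.004 0.010 0 0 0 1; 0 -0.005 0.015 0 0 0 1; 0.001 -0.006 0.020 0 0 0 1; 0.001 -0.007 0.025 0 0 0 1; 0.001 -0.007 0.030 0 0 0 1; 0.001 -0.008 0.034 0 0 0 1; 0.001 -0.008 0.036 0 0 0 1'
```

```text
t: 4.07
tool_pos: [0.4697, 0.0152, 0.0708]
ee_rot: [0.144, 0.99, -0.0, -0.0]
wrist_force: [0.0, 0.7, 0.9]
gripper_width: 0.004
grip_force: 0.4
```

```bash
python3 -m handwheel '0 0 0.001 0 0 0 1; 0 0 0.002 0 0 0 1; 0 0 0.003 0 0 0 1; 0 0 0.004 0 0 0 1; 0 0 0.004 0 0 0 1'; python3 - <<'E'
from h import *
for c in("scene","top"): cv2.imwrite(f"pics/{c}2.png",robot.get_image(c))
d=json.load(open("fit.json")); d["b"][3]=0; json.dump(d,open("fit.json","w"))
import ov; ov.draw("2","pics/c.png",[("scene",(240,145,440,335),3)])
E
```

```text
t: 4.48
tool_pos: [0.4701, 0.0155, 0.0674]
ee_rot: [0.144, 0.99, 0.0, 0.0]
wrist_force: [0.2, -0.4, -0.1]
gripper_width: 0.003
grip_force: 0.1
```

View pics/c.png

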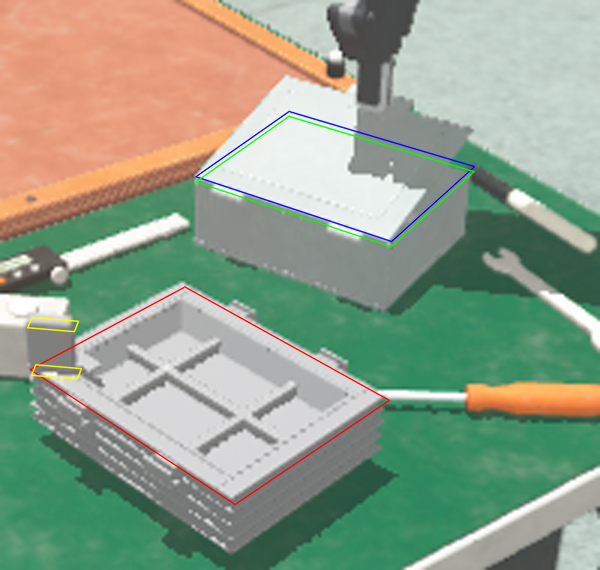

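```bash
python3 - <<'E'
from h import *
b=json.load(open("fit.json"))["b"]
full2=lambda uv:(np.array(uv,float)+.5)/3-.5+[240,145]
pts=[((-.12,-.075,.004),(287,77)),((-.12,.075,.004),(471,131)),((0,-.075,.004),(196,178)),((0,.075,.004),(390,241))]
for th in(.2,.3,.4,.5,.6): print(th,[np.round(proj("scene",lid([*b[:3],th],[x]))[0]-full2(u),1).tolist() for x,u in pts])
o=robot.observe(); tip=o["tool_pos"]-[0,0,.017]; print("tip px crop",(proj("scene",[tip])-[240,145]+.5)*3, (proj("scene",[tip+[0,0,.05]])-[240,145]+.5)*3)
im=cv2.imread("pics/top2.png")[195:310,340:460]; im2=cv2.imread("pics/scene2.png")[150:250,290:420]
cv2.imwrite("pics/d.png",np.hstack([cv2.resize(im,(390,373),interpolation=2),cv2.resize(im2,(400,373),interpolation=2)]))
E
```

```text
0.2 [[-0.1, 1.8], [1.3, 1.9], [-0.6, -0.6], [-0.0, 0.1]]
0.3 [[-0.8, -2.5], [1.1, -2.6], [-0.7, -0.5], [-0.1, 0.2]]
0.4 [[-1.7, -6.5], [0.6, -6.7], [-0.8, -0.3], [-0.2, 0.3]]
0.5 [[-3.0, -10.2], [-0.1, -10.5], [-0.9, -0.2], [-0.3, 0.5]]
0.6 [[-4.6, -13.6], [-1.1, -14.0], [-1.0, -0.0], [-0.4, 0.7]]
tip px crop [[369.6711376  149.53937751]] [[373.74023123  84.98473504]]
```

View pics/d.png

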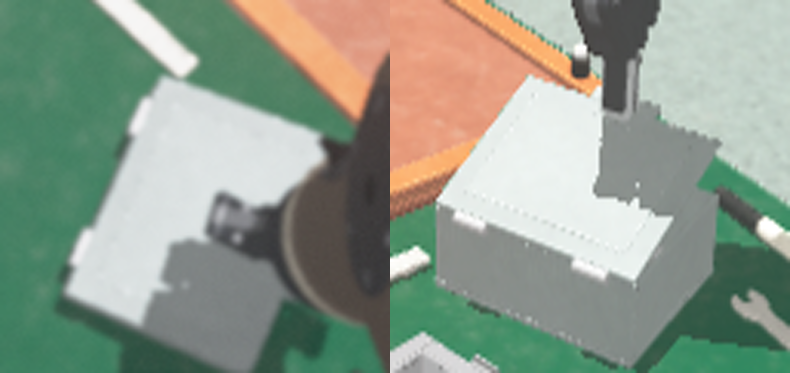

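```bash
python3 - <<'E'
from h import *
b=json.load(open("fit.json"))["b"]; o=robot.observe(); p=o["tool_pos"]; print(p,o["wrist_force"],o["joint_efforts"].round(1),o["t"])
for dz in(-.017,0,.017,.035,.054): 
    X=p+[0,0,dz]; print(dz,"scene panel",((proj("scene",X)[0]-[290,150])*[400/130,3.73]).round()+[390,0],"top panel",((proj("top",X)[0]-[340,195])*[3.25,373/115]).round())
for r in(.08,.09,.1,.108,.115): X=lid([*b[:3],.24],[[-r,0,.004]])[0]; print(r,X,"scene",((proj("scene",X)[0]-[290,150])*[400/130,3.73]).round()+[390,0],"top",((proj("top",X)[0]-[340,195])*[3.25,373/115]).round())
E
```

```text
[0.47009561 0.01547535 0.06752125] [ 0.13697624 -0.91405799 -0.17261759] [  0.  -50.4   4.  -20.8   0.   -0.    0. ] 4.5833
-0.017 scene panel [614. 165.] top panel [270. 255.]
0 scene panel [615. 139.] top panel [276. 253.]
0.017 scene panel [617. 111.] top panel [282. 252.]
0.035 scene panel [618.  82.] top panel [289. 250.]
0.054 scene panel [620.  50.] top panel [297. 249.]
0.08 [0.4824577  0.04254472 0.07290156] scene [593. 150.] top [233. 232.]
0.09 [0.47858889 0.03363506 0.07527859] scene [601. 139.] top [248. 238.]
0.1 [0.47472008 0.0247254  0.07765561] scene [608. 129.] top [264. 245.]
0.108 [0.47162504 0.01759767 0.07955724] scene [614. 121.] top [277. 250.]
0.115 [0.46891687 0.0113609  0.08122115] scene [619. 114.] top [288. 254.]
```

```bash
python3 -m handwheel '0 0 -0.02 0 0 0 1; 0 0 -0.04 0 0 0 1; 0 0 -0.06 0 0 0 1; 0 0 -0.06 0 0 0 1'; python3 - <<'E'
from h import *
p=robot.observe()["tool_pos"]
im=robot.get_image("scene"); im=cv2.resize(im[120:260,270:430],None,fx=4,fy=4,interpolation=2)
for dz in(-.017,0): print(((proj("scene",p+[0,0,dz])[0]-[270,120]+.5)*4).round())
cv2.imwrite("pics/e.png",im)
E
```

```text
t: 4.92
tool_pos: [0.4721, 0.0155, 0.1306]
ee_rot: [0.144, 0.99, 0.001, 0.002]
wrist_force: [1.2, 0.3, 0.4]
gripper_width: 0.008
grip_force: 0.0
[376. 190.]
[378. 159.]
```

View pics/e.png

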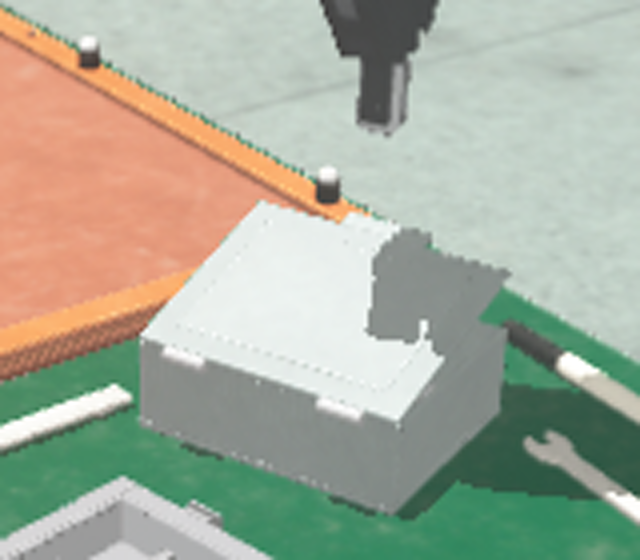

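The fingertip shows at (383,133) in the crop, about 14 px above where the calibration puts it. It seems to sit about 30 mm higher than specified. The lid is still open at about 0.22 rad, so I'll go on pressing, guided by force.

```bash
python3 -m handwheel '0 0 0.03 0 0 0 1; 0 0 0.053 0 0 0 1; 0 0 0.060 0 0 0 1; 0 0 0.064 0 0 0 1; 0 0 0.068 0 0 0 1; 0 0 0.072 0 0 0 1; 0 0 0.075 0 0 0 1; 0 0 0.078 0 0 0 1; 0 0 0.080 0 0 0 1'
```

```text
t: 5.72
tool_pos: [0.4704, 0.0154, 0.0476]
ee_rot: [0.144, 0.99, 0.0, 0.0]
wrist_force: [0.1, -0.4, 0.8]
gripper_width: -0.002
grip_force: 0.3
```

```bash
python3 -m handwheel '0 0 0.002 0 0 0 1; 0 0 0.004 0 0 0 1; 0 0 0.006 0 0 0 1; 0 0 0.006 0 0 0 1'; python3 -m handwheel '0 0 0.002 0 0 0 1; 0 0 0.004 0 0 0 1; 0 0 0.004 0 0 0 1'
```

```text
t: 6.05
tool_pos: [0.4699, 0.0154, 0.0412]
ee_rot: [0.144, 0.99, 0.0, -0.0]
wrist_force: [0.4, 0.4, -0.1]
gripper_width: -0.003
grip_force: 0.0
t: 6.3
tool_pos: [0.47, 0.0154, 0.0372]
ee_rot: [0.144, 0.99, -0.0, -0.0]
wrist_force: [0.1, -0.7, -1.2]
gripper_width: 0.003
grip_force: 0.0
```

```bash
python3 -m handwheel '0 0 0.002 0 0 0 1; 0 0 0.003 0 0 0 1; 0 0 0.003 0 0 0 1';  python3 - <<'E'
from h import *
b=json.load(open("fit.json"))["b"]; p=robot.observe()["tool_pos"]
im=robot.get_image("scene"); im=cv2.resize(im[130:250,270:430],None,fx=4,fy=4,interpolation=2)
for th in(0,): cv2.polylines(im,[np.int32((proj("scene",lid([*b[:3],th],[[0,.075,.004],[0,-.075,.004],[-.12,-.075,.004],[-.12,.075,.004]]))-[270,130]+.5)*4)],True,(255,0,0),1)
cv2.imwrite("pics/f.png",im)
E
```

```text
t: 6.55
tool_pos: [0.4702, 0.0154, 0.0364]
ee_rot: [0.144, 0.99, 0.001, 0.0]
wrist_force: [-9.5, -0.2, 38.2]
gripper_width: -0.007
grip_force: 19.3
```

View pics/f.png

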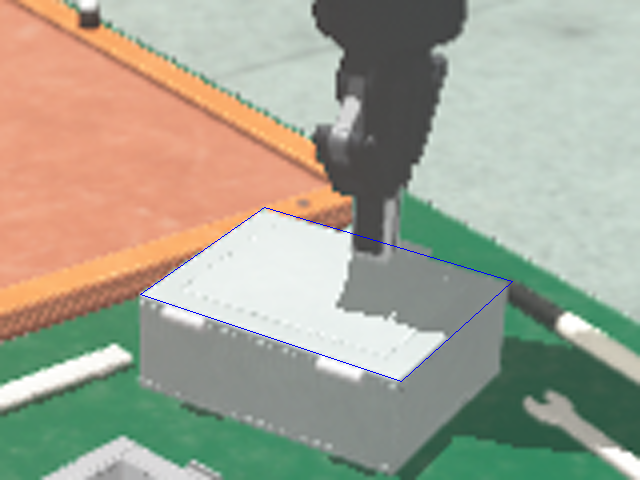

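The lid now matches the shut outline and the push reads 38 N. By contact, the tip is 17 mm above the reported TCP. I'll back off and go over the tab.

```bash
python3 -m handwheel '0 0 -0.02 0 0 0 1; 0 0 -0.06 0 0 0 1; 0 0 -0.09 0 0 0 0.6; 0 0 -0.09 0 0 0 0.4'; python3 - <<'E'
from h import *
q=json.load(open("fit.json"))["q"]
a=q[2]+np.arctan2(60,80)+np.pi/2; y=np.array([np.cos(a),np.sin(a),0]); z=np.array([0,0,-1.]); rot=R.from_matrix(np.c_[np.cross(y,z),y,z])
t=tray(q,[[.068,.051,.016]])[0]; print(t,rot.as_quat()); delta([t[0],t[1],.115],rot)
E
```

```text
t: 6.93
tool_pos: [0.4732, 0.0155, 0.1294]
ee_rot: [0.144, 0.99, 0.001, 0.004]
wrist_force: [0.7, 0.1, -0.4]
gripper_width: 0.27
grip_force: 0.0
[0.61632757 0.307669   0.06393662] [-0.02141785  0.99977061  0.          0.        ]
p [0.6163 0.3077 0.115 ] row [-0.0537  0.3208  0.016 ] [  0.1   0.4 -19. ]
```

```bash
python3 -m handwheel '-0.054 0.321 0.008 0 0 -19 0.4; -0.054 0.321 0.008 0 0 -19 0.4; -0.054 0.321 0.008 0 0 -19 0.4; -0.054 0.321 0.008 0 0 -19 0.4; -0.054 0.321 0.008 0 0 -19 0.4; -0.054 0.321 0.008 0 0 -19 0.4; -0.054 0.321 0.008 0 0 -19 0.3; -0.054 0.321 0.008 0 0 -19 0.3; -0.054 0.321 0.008 0 0 -19 0.3; -0.054 0.321 0.008 0 0 -19 0.3; -0.054 0.321 0.008 0 0 -19 0.3; -0.054 0.321 0.008 0 0 -19 0.3'; python3 - <<'E'
from h import *
p=robot.observe()["tool_pos"]; print(p,robot.observe()["ee_rot"])
S=robot.get_image("scene"); T=robot.get_image("top"); cv2.imwrite("pics/scene3.png",S); cv2.imwrite("pics/top3.png",T)
q=json.load(open("fit.json"))["q"]; t=tray(q,[[.068,.051,.032]])[0]
ims=[]
for c,im,o in(("scene",S,(200,190)),("top",T,(220,150))):
    im=cv2.resize(im[o[1]:o[1]+120,o[0]:o[0]+100],None,fx=4,fy=4,interpolation=2)
    for dz in(-.017,0,.017): cv2.circle(im,np.int32((proj(c,p+[0,0,dz])[0]-o+.5)*4),3,(0,0,255),-1)
    cv2.circle(im,np.int32((proj(c,t)[0]-o+.5)*4),3,(255,0,0),-1); ims.append(im)
cv2.imwrite("pics/g.png",np.hstack(ims))
E
```

```text
t: 7.93
tool_pos: [0.6131, 0.306, 0.1162]
ee_rot: [-0.021, 1.0, -0.001, -0.0]
wrist_force: [0.1, -0.9, 0.5]
gripper_width: 0.697
grip_force: 0.0
[0.61306488 0.30598903 0.11624164] [-2.05224663e-02  9.99789216e-01 -5.21084940e-04 -2.83329990e-04]
```

View pics/g.png

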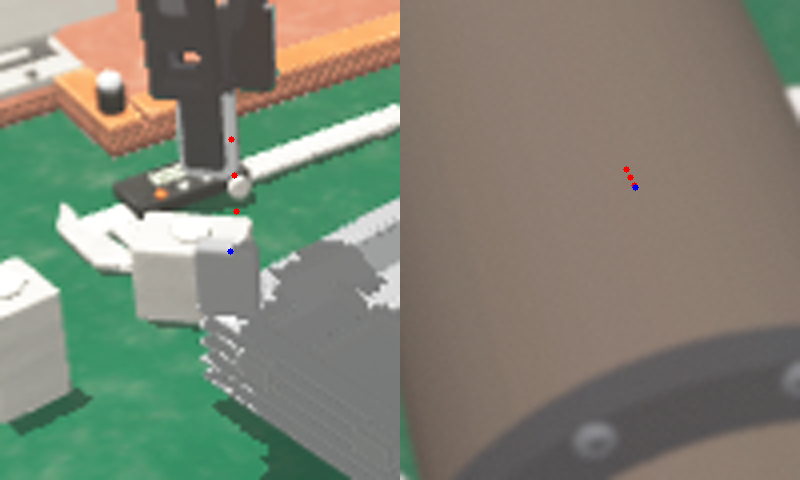

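The scene crop shows the open gripper, with the near finger's tip at about (208,178) in the crop, above the tab top at about (228,245). In the top view the arm hides everything. I'll check the lateral offset by projection.

```bash
python3 - <<'E'
from h import *
o=robot.observe(); p=o["tool_pos"]; r=R.from_quat(o["ee_rot"]); S=cv2.imread("pics/scene3.png")
v=lambda X:((proj("scene",X)-[200,190]+.5)*4).round().tolist()
for s in(.044,-.044,.03,-.03):
    print(s,[v(p+[0,0,z]+r.apply([x,s,0])) for z in(.017,.03) for x in(-.011,.011)])
q=json.load(open("fit.json"))["q"]
import ov; print("tab",v(ov.tabbox(q)))
# edges along rows in the crop: gray profile of the finger and tab
g=cv2.cvtColor(S,6)
for row in(190+33,190+38,190+42,190+60,190+65): print(row,g[row,238:270].tolist())
E
```

```text
0.044 [[[175.0, 196.0]], [[232.0, 201.0]], [[173.0, 167.0]], [[230.0, 171.0]]]
-0.044 [[[230.0, 82.0]], [[282.0, 86.0]], [[228.0, 54.0]], [[281.0, 58.0]]]
0.03 [[[185.0, 176.0]], [[241.0, 181.0]], [[182.0, 147.0]], [[239.0, 152.0]]]
-0.03 [[[222.0, 99.0]], [[275.0, 103.0]], [[220.0, 71.0]], [[273.0, 75.0]]]
tab [[201.0, 320.0], [263.0, 325.0], [268.0, 311.0], [207.0, 306.0], [196.0, 256.0], [259.0, 261.0], [264.0, 248.0], [202.0, 243.0]]
223 [125, 118, 122, 111, 109, 95, 151, 124, 80, 73, 73, 72, 72, 73, 73, 73, 72, 76, 168, 172, 165, 122, 116, 114, 116, 115, 116, 116, 115, 117, 116, 117]
228 [121, 121, 118, 116, 115, 114, 128, 145, 84, 73, 72, 72, 72, 72, 73, 73, 73, 70, 141, 171, 171, 134, 119, 117, 117, 117, 197, 252, 250, 249, 252, 252]
232 [105, 106, 167, 213, 241, 234, 218, 182, 166, 139, 136, 136, 136, 115, 112, 92, 90, 110, 165, 172, 172, 129, 101, 111, 198, 251, 251, 249, 242, 226, 198, 169]
250 [252, 252, 252, 252, 251, 250, 243, 209, 203, 211, 204, 202, 218, 220, 221, 223, 223, 224, 224, 223, 228, 230, 168, 133, 133, 123, 129, 133, 134, 133, 131, 130]
255 [164, 166, 166, 165, 165, 166, 166, 169, 169, 169, 153, 132, 130, 129, 129, 130, 130, 130, 130, 130, 129, 129, 129, 129, 128, 126, 117, 119, 118, 119, 156, 162]
```

```bash
python3 -m handwheel '0 0 0 0 0 0 0.3; 0 0 0 0 0 0 0.3'; python3 - <<'E'
from h import *
q=json.load(open("fit.json"))["q"]; t=tray(q,[[.068,.051,.016]])[0]
delta([t[0],t[1],.040])
E
```

```text
t: 8.2
tool_pos: [0.6133, 0.307, 0.1169]
ee_rot: [-0.021, 1.0, 0.0, 0.0]
wrist_force: [-0.1, 0.4, -0.2]
gripper_width: 0.698
grip_force: 0.0
p [0.6163 0.3077 0.04  ] row [-0.0031  0.0005  0.0769] [0. 0. 0.]
```

```bash
python3 -m handwheel '-0.003 0 0.035 0 0 0 0.3; -0.003 0 0.060 0 0 0 0.3; -0.003 0 0.070 0 0 0 0.3; -0.003 0 0.076 0 0 0 0.3; -0.003 0 0.076 0 0 0 0.3; -0.003 0 0.076 0 0 0 0.6; -0.003 0 0.076 0 0 0 0.8; -0.003 0 0.076 0 0 0 1; -0.003 0 0.076 0 0 0 1; -0.003 0 0.076 0 0 0 1; -0.003 0 0.076 0 0 0 1; -0.003 0 0.076 0 0 0 1'
```

```text
t: 9.2
tool_pos: [0.6169, 0.3082, 0.0416]
ee_rot: [-0.021, 1.0, 0.0, 0.001]
wrist_force: [-1.1, 0.0, 6.2]
gripper_width: 0.106
grip_force: 60.6
```

```bash
python3 -m handwheel '0 0 -0.003 0 -1 0 1; 0.001 0 -0.006 0 -2 0 1; 0.001 0 -0.0095 0 -3 0 1; 0.001 0 -0.0125 0 -4 0 1; 0.002 0 -0.016 0 -5 0 1; 0.002 0 -0.019 0 -6 0 1; 0.003 0 -0.0225 0 -7 0 1; 0.003 0 -0.0255 0 -8 0 1; 0.003 0 -0.0265 0 -8.5 0 1; 0.003 0 -0.0265 0 -8.5 0 1; 0.003 0 -0.0265 0 -8.5 0 1'; python3 - <<'E'
from h import *
o=robot.observe(); print(o["tool_pos"],o["wrist_force"],o["ft_torque"])
S=robot.get_image("scene"); cv2.imwrite("pics/scene4.png",S)
S0=cv2.imread("pics/scene0.png")
im=np.hstack([cv2.resize(x[220:350,220:385],None,fx=2.4,fy=4,interpolation=2) for x in(S0,S)]); cv2.imwrite("pics/hh.png",im); print(im.shape)
print("far corner px",proj("scene",tray(json.load(open("fit.json"))["q"],[[-.08,-.06,0]])))
E
```

```text
t: 10.12
tool_pos: [0.6129, 0.3077, 0.067]
ee_rot: [-0.021, 0.997, 0.001, 0.074]
wrist_force: [-0.2, -0.2, -1.8]
gripper_width: 0.104
grip_force: 59.6
[0.61292771 0.30768086 0.06698461] [-0.18597043 -0.17856481 -1.81592496] [ 0.01993034  0.08552289 -0.03214996]
(520, 792, 3)
far corner px [[369.11445045 277.78362527]]
```

View pics/hh.png

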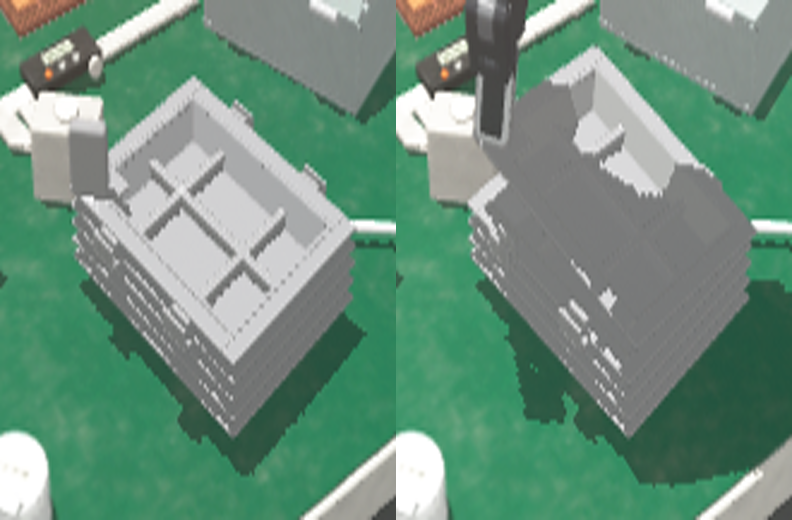

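Left is before, right is after. The tab-side corners have risen: the corner at (195,80) is now 33 px higher. The far corner still rests at about (354,228) and the stack base hasn't moved. I'll peel a little further, then lift.

```bash
python3 -m handwheel '0 0 -0.004 0 -1.2 0 1; -0.001 0 -0.008 0 -2.5 0 1; -0.001 0 -0.008 0 -2.5 0 1; -0.002 0 -0.013 0 -2.5 0 1; -0.003 0 -0.018 0 -2.5 0 1; -0.004 0 -0.024 0 -2.5 0 1; -0.005 0 -0.032 0 -2.5 0 1; -0.006 0 -0.042 0 -1 0 1; -0.008 0 -0.055 0 1 0 1; -0.010 0 -0.070 0 4 0 1; -0.013 0 -0.085 0 7 0 1; -0.015 0 -0.100 0 8.5 0 1'; python3 - <<'E'
from h import *
q,b=[json.load(open("fit.json"))[k] for k in"qb"]
c=box(b,[[-.06,0,.004]])[0]; t=tray(q,[[.068,.051,.016]])[0]; ce=tray(q,[[0,0,0]])[0]
off=t-ce; a=q[2]+np.arctan2(60,80)+np.pi/2; y=np.array([np.cos(a),np.sin(a),0]); z=np.array([0,0,-1.]); rot=R.from_matrix(np.c_[np.cross(y,z),y,z])
o=robot.observe(); print(o["wrist_force"]); delta([c[0]+off[0],c[1]+off[1],o["tool_pos"][2]],rot)
E
```

```text
t: 11.17
tool_pos: [0.6144, 0.3071, 0.17]
ee_rot: [-0.021, 1.0, 0.0, -0.001]
wrist_force: [0.9, 0.5, -1.4]
gripper_width: 0.107
grip_force: 59.6
[ 0.86446952  0.45481887 -1.38987876]
p [0.5741 0.0616 0.17  ] row [ 0.0506 -0.2437 -0.    ] [ 0.  -0.1 -0.1]
```

```bash
python3 -m handwheel '0.003 -0.015 0 0 0 0 1; 0.008 -0.04 0 0 0 0 1; 0.014 -0.07 0 0 0 0 1; 0.021 -0.1 0 0 0 0 1; 0.027 -0.13 0 0 0 0 1; 0.033 -0.16 0 0 0 0 1; 0.039 -0.19 0 0 0 0 1; 0.045 -0.215 0.005 0 0 0 1; 0.048 -0.232 0.01 0 0 0 1; 0.050 -0.242 0.01 0 0 0 1; 0.050 -0.244 0.01 0 0 0 1; 0.050 -0.244 0.01 0 0 0 1'; python3 -m handwheel '0 0 0 0 0 0 1; 0 0 0 0 0 0 1; 0 0 0 0 0 0 1; 0 0 0 0 0 0 1'; python3 - <<'E'
from h import *
d=json.load(open("fit.json")); q,b=d["q"],d["b"]; c=box(b,[[-.06,0,.004]])[0]
for cam in("scene","top"):
    cv2.imwrite(f"pics/{cam}5.png",robot.get_image(cam))
    for z in(0.15,.16,.17): print(cam,z,"expect",proj(cam,[[c[0],c[1],z]])[0])
    for n in("tray_center","box_lid"):
        for r in robot.trace(cam,n)[:2]:
            ys,xs=np.where(r["region"]); print(n,r["confidence"],r["uv"],xs.min(),xs.max(),ys.min(),ys.max())
    X=[[c[0],c[1],0]+Rz(q[2])@[sx*.08,sy*.06,.17] for sx in(1,-1) for sy in(1,-1)]; print("tray corners expected",proj(cam,X).round().tolist())
    print("seat px", [ (r["confidence"],r["uv"]) for r in robot.trace(cam,"seat")[:2]])
E
```

```text
t: 12.17
tool_pos: [0.5743, 0.0619, 0.1588]
ee_rot: [-0.021, 1.0, 0.0, 0.001]
wrist_force: [0.5, 0.1, -1.3]
gripper_width: 0.105
grip_force: 59.6
t: 12.5
tool_pos: [0.5738, 0.0629, 0.1581]
ee_rot: [-0.022, 1.0, 0.0, 0.0]
wrist_force: [0.3, 0.5, -2.2]
gripper_width: 0.106
grip_force: 59.6
scene 0.15 expect [353.68627352 158.06819334]
scene 0.16 expect [353.92393636 153.2829771 ]
scene 0.17 expect [354.16379571 148.44662507]
tray_center 0.87 [352.0, 150.8] 303 403 131 171
box_lid 0.67 [352.3, 203.4] 306 395 182 224
tray corners expected [[303.0, 145.0], [344.0, 130.0], [366.0, 170.0], [407.0, 152.0]]
seat px [(0.56, [307.7, 285.6])]
top 0.15 expect [411.19590694 259.68842988]
top 0.16 expect [412.27584884 259.23319126]
top 0.17 expect [413.3838795  258.76613099]
tray_center 0.93 [411.3, 261.5] 359 464 214 315
box_lid 0.64 [382.8, 235.5] 362 396 219 294
tray corners expected [[411.0, 203.0], [468.0, 242.0], [359.0, 276.0], [416.0, 317.0]]
seat px [(0.73, [278.7, 238.7])]
```

```bash
python3 -c "
from station import robot; print(robot.finish_job())"
```

```text
the job is handed in; nothing more can be done
None
```

I shut the lid without slamming it, peeled the top tray off by its tab, and handed the job in at about 13 s. The gripper was holding the tray level, centred over the box and about 100 mm above the lid; I don't have the judge's result.

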